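# Tuck the eaves flashing under the first shingle course of a roof model

## Robot

A 6-joint arm with a two-finger parallel gripper is mounted at the origin on the work surface. World frame = base frame: x ahead of the robot, y to its left, z up, the work surface at z = 0. Lengths are in m, angles in rad, forces in N, time in s.
With the tool pointing down it reaches from about 0.375 to 0.9 m from the base axis. Payload 3.1 kg.
Tool frame: the origin (TCP) lies at the centre of the arm's flange, where the gripper is bolted on; the fingertips stand robot.tip_extent ahead of it and the grasp point (between the pads) lies 164 mm ahead of it (robot.tip_extent is the distance from the TCP to the fingertips, in m); z points along the fingers, y is the line along which they close (so a half turn about z gives the same grasp; the last joint's range is limited). The gripper opens to 87 mm and grips with 3 to 60 N. Pads are 19 mm wide; open, the fingers measure 117 mm over their backs; the gripper's body (75 mm by 190 mm) begins 51 mm behind the grasp point.
Start: joints at [1.069, 0.527, 1.433, -0, 1.181, -0.178], TCP at [0.199, 0.593, 0.405] pointing down, gripper open.
Joint ranges: [-3.08, 3.08], [-0.75, 2.2], [0.22, 2.44], [-1.43, 4.57], [0, 2.65], [-2.85, 2.85]. Speed limits (rad/s): [2.79, 2.79, 3.14, 3.14, 3.14, 3.14].

## Interface

Orientations are given as a unit quaternion [x, y, z, w].
In Python, from rig import get_obs, camera, hand_in, cut_out, robot gives the robot as it stands.
- The arm moves only by the tool step_arm, never from a script. Its argument "rows" is a list of rows, each a list of 6 numbers: the shift along the world's x, y, z in m, then the turn, a rotation vector about the world's x, y, z in degrees. A call has 1 to 12 rows; each row shifts and turns the commanded pose from where the row before left it; what a row does not reach is not made up. A row lasts 1/8 s, in which the tool goes at most 62.5 mm and 10.7 degrees, less where a joint would pass 70% of its speed; a pose out of reach is approached as far as the arm can. A call is refused whole if a number of a shift passes 0.0625 or a number of a turn 10.7, either way. A call with a gripper value outside its range is refused whole. "jaw" is the finger opening in m, from 0 to 0.087, set as the call begins (left out, the last holds). The fingers move at their own pace and stop on an object; "squeeze" is the grip in N (left out, the last holds). Time passes only in rows, so rows that do not move let the fingers close. It gives the time, the measured TCP pose, the force, the opening and the grip force at its end, in the units of the state.
- get_obs(): the state, without advancing time (a new reading comes with each control period).
- camera(name): name is "scene" or "top" or "wrist"; returns a dict with "pixels" (400x640x3 uint8, blue, green, red), "depth" (400x640 float32, m along the optical axis (not along the pixel's ray), 0 where there is no reading), "fov_y" (degrees; the focal length in pixels is half the picture's height over the tangent of half this angle, whatever the lens; pixels are square), "cx", "cy" (the principal point, pixels), "k1" (the pictures are not rectified: a ray, as slopes to the right and down, at radius r is drawn at 1 + k1 r^2 times it, then the intrinsics apply), "extrinsics" (4x4, takes a point from camera to world coordinates); the wrist camera has in their place "mount" (4x4, takes a point from camera to tool coordinates, whose origin is the TCP and whose axes are the flange's). Camera axes: x right, y up, looking along -z (the intrinsics and any distortion apply to the point x, -y, -z); pixel columns grow to the right and rows downward; lengths in m; the calibration is good to about 2 mm. A picture is of the moment at which its call begins: read the wrist's pose just before it.
- hand_in(): hands the job in; it is judged then, once.
Trained networks look in the newest picture that a camera, given by its name, has taken for a name from the list of things; names that differ only in an ending like _2 or _b are one class to them, and where a whole thing is asked for, a point or a joint stands for the part that bears it (a point fixed in the world has none). Each returns a list of dicts, best first, with "confidence" (0 to 1); they miss things now and then, are a little off and sometimes report something else, mostly with a low value. They report only what shows in the picture. A call takes as long as a camera call. They do not tell look-alikes from the thing itself.
- cut_out(label, camera): "region" (400x640 bool, what is visible of it) and "extent" ([centre column, centre row, width, height] in pixels, round what is visible of it).
The state is a dict: "time": time; "q": joint angles; "joint_velocities": joint speeds; "joint_torque": joint torques, N m; "position": TCP position; "tool_rot": TCP orientation; "ft_force": force on the tool from outside, world axes, zero at the start; "moment": the same for the moment, N m; "grip_width": finger opening in m; "grip_force": force on a finger pad.
Only numpy, scipy, OpenCV 4.12 (cv2) and the standard library are available. Lean on these libraries where they do the work, as an engineer would, in place of code of your own. Each camera call takes 0.05 s, during which the arm holds its last target. There are 200 camera calls.

## Task

Take the aluminium flashing by its raised lip and slide its thin front edge about 40 mm up under the lower edge of the loose shingle on the roof model, square to that edge and about midway along it, without lifting the shingle. Press the flashing firmly down, flat on the roof board, and finish while still gripping it and holding it pressed there: do not let go.

Things in the scene. Friction and masses are not known exactly. Their poses are not given: they have to be found in the camera images.
- flashing: Aluminium L-section flashing, about 180 g, flat on the table. Flat leg 95 (own x) by 140 (y) by 4 mm thick. Along its rear edge stands the lip to grip, 10 mm thick: x -47.5 to -37.5 mm, full 140 mm in y, top 42 mm above the underside. Origin: centre of the flat leg's underside; z up. The thin front edge to tuck is at x = +47.5 mm.
- corner_left (a point): Front left corner of the flashing, on its underside: x = +47.5, y = +70 mm in the flashing's frame.
- corner_right (a point): Front right corner of the flashing, on its underside: x = +47.5, y = -70 mm in the flashing's frame.
- deck: Plywood roof board of the roof model, fixed, rigid, pitched 12 degrees, rising away from the robot. Origin: on its top surface, under the middle of the loose shingle's lower edge, 50 mm above the table. x up the slope (under the shingle), y along the shingle's edge, z square out of the board. The board spans x -100 to 160, y -120 to 120 mm; bare at x below 0.
- butt_edge (a point): Middle of the lower edge of the loose wooden shingle, on its underside, when down: 10 mm above the board at deck x = 0, y = 0 (fixed to the deck). The shingle, 220 mm along y and 6 mm thick, covers deck x 0 to 100 mm parallel to the board. The 10 mm slot under it is open up to a batten at deck x = 55 mm, which stops the flashing.
- shingle (a joint): Lift of the loose shingle about the hinge along its upper edge, 100 mm up the slope from its lower edge (rad): 0 lying down, growing as it is lifted; 0.1 raises the lower edge 10 mm. A light spring and its own weight keep it down; about 0.8 N up at the edge begins to lift it.
- paint_bottle: Bystander: upright red paint bottle, 64 mm across, 190 mm high. Origin: centre of its underside. To be left alone.
- palette: Bystander: white palette plate, 130 mm across, 18 mm high. Origin: centre of its underside. To be left alone.
- putty_knife: Bystander: putty knife with a wooden handle, 200 mm long, lying on the table. Origin: under its middle. To be left alone.
There are look-alikes about, which are no part of the job. Of the things like the flashing, leave any that is blue or orange; of the rest the smaller one is meant.

How it is judged:
By the outcome, as a careful person would: the job done as asked, in the order asked, and still so for the second after the job is handed in, while the arm keeps its last pose, push and grip.
It also fails if it takes over 38 s, if anything falls off the work surface, if the arm or the gripper's body presses on something with over 40 N, if the wrist force passes 120 N, or if a joint passes its speed limit or range.

## Working session

There is one attempt and no reset: what is moved stays moved. The work goes in short steps, Python scripts to look and compute and a tool call to move; the robot and the scene stay as the last step left them, time stands still between calls to the robot, and variables do not carry over. Pictures are saved under pics/ and viewed, at most 10 in all, crops included, and the job is handed in when it is done.

Besides the shell and the picture viewer there is one more tool, called after "Emit:" in YAML: its name, and indented under it one key for each argument. step_arm: Moves the arm, as the interface text tells. Its arguments: {"type":"object","properties":{"rows":{"type":"array"},"jaw":{"type":"number"},"squeeze":{"type":"number"}},"required":["rows"]}

```bash
mkdir -p pics; ls; cat > h.py <<'E'
import numpy as np, cv2
from rig import get_obs, camera, hand_in, cut_out, robot
from scipy.spatial.transform import Rotation as R
def K(c):
    f=200/np.tan(np.radians(c["fov_y"])/2)
    return np.array([[f,0,c["cx"]],[0,f,c["cy"]],[0,0,1.]]), np.array([c["k1"],0,0,0,0.])
def ext(c,o=None):
    if "extrinsics" in c: return np.array(c["extrinsics"])
    T=np.eye(4);T[:3,:3]=R.from_quat(o["tool_rot"]).as_matrix();T[:3,3]=o["position"]
    return T@np.array(c["mount"])
def cloud(c,o=None):
    k,d=K(c);v,u=np.mgrid[0:400,0:640]
    p=cv2.undistortPoints(np.stack([u.ravel(),v.ravel()],1).astype(float)[:,None],k,d)[:,0]
    z=c["depth"].ravel().astype(float)
    P=np.stack([p[:,0]*z,-p[:,1]*z,-z],1)
    T=ext(c,o);W=P@T[:3,:3].T+T[:3,3];W[z==0]=np.nan
    return W.reshape(400,640,3)
def proj(c,X,o=None):
    k,d=K(c);T=np.linalg.inv(ext(c,o));P=np.atleast_2d(X)@T[:3,:3].T+T[:3,3]
    return cv2.projectPoints(P*[1,-1,-1],np.zeros(3),np.zeros(3),k,d)[0][:,0]
E
cat > a.py <<'E'
from h import *
print(get_obs(), robot.tip_extent)
for n in("top","scene"):
    c=camera(n);cv2.imwrite(f"pics/{n}1.png",c["pixels"]);W=cloud(c);np.save(n+".npy",W)
    for l in("flashing","deck","shingle","paint_bottle","palette","putty_knife"):
        for r in cut_out(l,n):
            m=r["region"];print(n,l,round(r["confidence"],2),np.round(r["extent"]),np.round(np.nanmedian(W[m],0),3),m.sum(),c["pixels"][m].mean(0).round())
E
python3 a.py
```

```text
pics
{'time': 0.0, 'q': array([ 1.06852157e+00,  5.28478333e-01,  1.43390923e+00, -5.93978424e-06,
        1.18136003e+00, -1.78511260e-01]), 'joint_velocities': array([5.39019403e-05, 1.97777232e-03, 9.34299193e-04, 7.46823715e-04,
       3.93381153e-04, 3.98634574e-04]), 'joint_torque': array([ 3.68536294e-04, -4.40042496e+01, -1.76590508e+01,  6.34219148e-02,
        5.81771100e-02, -1.40417915e-04]), 'position': array([0.19864801, 0.59223113, 0.40376152]), 'tool_rot': array([ 1.61174429e-01,  9.86925348e-01, -1.01656806e-03, -3.57133723e-04]), 'ft_force': array([-0.25679824, -0.08582757, -0.99036573]), 'moment': array([-0.00050992,  0.04218215,  0.01042954]), 'grip_force': 0.0, 'grip_width': 0.0869911546621412} 0.1822
top flashing 0.78 [244. 257.  59.  48.] [0.269 0.218 0.006] 2069 [99. 56. 38.]
top flashing 0.62 [440. 247.  43.  31.] [ 0.306 -0.505  0.005] 968 [ 55.  96. 173.]
top flashing 0.61 [385. 196.  42.  32.] [ 0.504 -0.298  0.005] 866 [145. 149. 149.]
top flashing 0.61 [379. 249.  53.  59.] [ 0.287 -0.282  0.006] 1593 [138. 143. 143.]
top deck 0.67 [273. 174.  78.  62.] 
[... 521 characters left out ...]
400 [ 42. 108. 204.]
scene flashing 0.82 [327. 165.  48.  15.] [ 0.31  -0.242  0.018] 674 [148. 158. 161.]
scene flashing 0.79 [283. 180.  43.  29.] [ 0.492 -0.292  0.002] 717 [144. 155. 160.]
scene flashing 0.66 [419. 223.  64.  56.] [0.261 0.233 0.006] 1943 [108.  64.  55.]
scene deck 0.71 [328. 244. 102.  57.] [0.549 0.174 0.041] 1677 [109. 163. 193.]
scene shingle 0.71 [324. 236.  49.  46.] [0.618 0.143 0.073] 1015 [ 59. 100. 144.]
scene paint_bottle 0.63 [441. 255.  27.  58.] [0.415 0.444 0.098] 932 [ 77.  89. 136.]
scene palette 0.79 [240. 214.  37.  25.] [ 0.736 -0.216  0.009] 592 [172. 197. 198.]
scene putty_knife 0.59 [244. 160.  40.  17.] [ 0.567 -0.522  0.001] 304 [117. 135. 153.]
```

```bash
python3 - <<'E'
from h import *
i=cv2.imread("pics/top1.png")[100:300,160:480]
cv2.imwrite("pics/top1c.png",cv2.resize(i,(800,500),interpolation=cv2.INTER_CUBIC))
E
```

```text
(no output)
```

View pics/top1c.png

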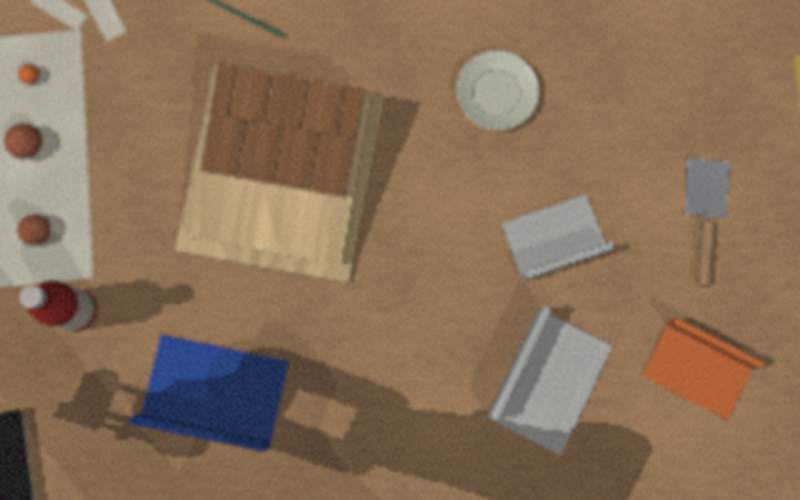

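Candidates (full top px): blue (244,257), orange (440,247), large grey (379,249), small grey (385,196). The small grey one is meant. I'll fit the poses next.

```bash
cat > b.py <<'E'
from h import *
c=camera("wrist");print(np.round(c["mount"],3),c["fov_y"],c["k1"])
t=camera("top");print(np.round(t["extrinsics"],3),t["fov_y"])
W=cloud(t)
for r in cut_out("flashing","top"):
    e=r["extent"]
    m=r["region"]&(np.nan_to_num(W[...,2],nan=-1)>-.02)
    P=W[m].astype(np.float32)
    lip=P[P[:,2]>.02]
    print(np.round(e),cv2.minAreaRect(P[:,:2]),"lip",len(lip),np.median(lip,0) if len(lip) else 0,cv2.minAreaRect(lip[:,:2]) if len(lip)>3 else 0)
for n in("top","scene"):
    c=camera(n);W=cloud(c)
    for r in cut_out("deck",n)[:1]:
        P=W[r["region"]];P=P[np.isfinite(P).all(1)];P=P[P[:,2]>.01]
        A=np.c_[P[:,:2],np.ones(len(P))];s=np.linalg.lstsq(A,P[:,2],rcond=None)[0]
        print(n,"deck",s,np.degrees(np.arctan(np.hypot(*s[:2]))),np.degrees(np.arctan2(s[1],s[0])))
    for r in cut_out("shingle",n)[:1]:
        P=W[r["region"]];P=P[np.isfinite(P).all(1)];P=P[P[:,2]>.03].astype(np.float32)
        print("sh",cv2.minAreaRect(P[:,:2]),cv2.boxPoints(cv2.minAreaRect(P[:,:2])))
E
python3 b.py
```

```text
[[ 0.     0.954  0.3    0.083]
 [ 1.    -0.     0.     0.001]
 [ 0.     0.3   -0.954  0.02 ]
 [ 0.     0.     0.     1.   ]] 58.45840423623874 0.017466602551189
[[-1.000e-03  9.850e-01 -1.750e-01  2.500e-01]
 [-1.000e+00 -0.000e+00  7.000e-03 -3.600e-02]
 [ 7.000e-03  1.750e-01  9.850e-01  1.427e+00]
 [ 0.000e+00  0.000e+00  0.000e+00  1.000e+00]] 56.01973252436195Traceback (most recent call last):
  File "b.py", line 10, in <module>
    print(np.round(e),cv2.minAreaRect(P[:,:2]),"lip",len(lip),np.median(lip,0) if len(lip) else 0,cv2.minAreaRect(lip[:,:2]) if len(lip)>3 else 0)
                      ~~~~~~~~~~~~~~~^^^^^^^^^
cv2.error: OpenCV(4.12.0) /io/opencv/modules/imgproc/src/convhull.cpp:143: error: (-215:Assertion failed) total >= 0 && (depth == CV_32F || depth == CV_32S) in function 'convexHull'
```

```bash
sed -i 's/cv2.minAreaRect(\([A-Za-z]*\)\[:,:2\])/cv2.minAreaRect(np.ascontiguousarray(\1[:,:2]))/g' b.py; python3 b.py|tail -n +9
```

```text
[245. 257.  59.  48.] ((0.27167949080467224, 0.21688386797904968), (0.1954817771911621, 0.13315017521381378), 78.52409362792969) lip 229 [0.21294692 0.22887377 0.05889606] ((0.21290364861488342, 0.22748495638370514), (0.19285181164741516, 0.014092748984694481), 78.21512603759766)
[384. 195.  41.  35.] ((0.5047701001167297, -0.2975029945373535), (0.09584981203079224, 0.14443720877170563), 19.753154754638672) lip 111 [ 0.46282792 -0.3090357   0.04168558] ((0.46392130851745605, -0.30914634466171265), (0.010646086186170578, 0.13571974635124207), 19.741607666015625)
[378. 252.  51.  56.] ((0.2880093455314636, -0.2832707464694977), (0.1244429424405098, 0.18239057064056396), 62.7072868347168) lip 213 [ 0.3108664  -0.23040198  0.05406269] ((0.31018751859664917, -0.23221735656261444), (0.013125012628734112, 0.17499420046806335), 62.510074615478516)
[440. 248.  46.  32.] ((0.3039630949497223, -0.5035877823829651), (0.1390492171049118, 0.09346888959407806), 61.930320739746094) lip 126 [ 0.34087974 -0.52071756  0.039217  ] ((0.34189465641975403, -0.5211079120635986), (0.1342780590057373, 0.010331310331821442), 61.4946174621582)
top deck [ 0.21661985 -0.04691151 -0.06836137] 12.497083634498475 -12.21936474420716
sh ((0.39174264669418335, 0.42552778124809265), (0.0569525808095932, 0.06018850952386856), 73.4166259765625) [[0.35477272 0.40682516]
 [0.41245773 0.38964674]
 [0.42871258 0.4442304 ]
 [0.37102756 0.46140882]]
scene deck [ 0.19901928 -0.03128662 -0.06298088] 11.390535088837067 -8.934006759051778
sh ((0.61102694272995, 0.1299983114004135), (0.22067488729953766, 0.09217217564582825), 79.32238006591797) [[0.5452952  0.03011029]
 [0.63587147 0.01303237]
 [0.6767587  0.22988632]
 [0.5861824  0.24696425]]
```

Emit:
step_arm:
  rows:
    - [0.032, -0.046, 0.003, 0, 0, -8.2]
    - [0.032, -0.046, 0.003, 0, 0, -8.2]
    - [0.032, -0.046, 0.003, 0, 0, -8.2]
    - [0.032, -0.046, 0.003, 0, 0, -8.2]
    - [0.032, -0.046, 0.003, 0, 0, -8.2]
    - [0.032, -0.046, 0.003, 0, 0, -8.2]
    - [0.032, -0.046, 0.003, 0, 0, -8.2]
    - [0.032, -0.046, 0.003, 0, 0, -8.2]
    - [0.032, -0.046, 0.003, 0, 0, -8.2]
    - [0.032, -0.046, 0.003, 0, 0, -8.2]
    - [0, 0, 0, 0, 0, 0]

```text
time: 2.68
position: [0.5213, 0.1294, 0.4352]
tool_rot: [0.771, 0.637, 0.001, 0.001]
ft_force: [-0.7, 0.6, 0.2]
grip_width: 0.087
grip_force: 0.0
```

```bash
cat > d.py <<'E'
from h import *
o=get_obs();print(o["time"],o["position"],o["q"],o["ft_force"])
c=camera("wrist");W=cloud(c,o);cv2.imwrite("pics/w_deck.png",c["pixels"]);np.save("wd.npy",W)
for l in("deck","shingle"):
    for r in cut_out(l,"wrist")[:2]:
        P=W[r["region"]];P=P[np.isfinite(P).all(1)]
        print(l,r["confidence"],np.round(r["extent"]),len(P),np.median(P,0))
        if l=="deck":
            P=P[P[:,2]>.02]
            for _ in range(4):
                A=np.c_[P[:,:2],np.ones(len(P))];s=np.linalg.lstsq(A,P[:,2],rcond=None)[0]
                e=P[:,2]-A@s;P=P[abs(e)<2.5*max(e.std(),.001)]
            print(len(P),e.std(),s,np.degrees(np.arctan(np.hypot(*s[:2]))),np.degrees(np.arctan2(s[1],s[0])))
            b=np.ascontiguousarray(P[:,:2].astype(np.float32));print(cv2.minAreaRect(b))
        else:
            b=cv2.minAreaRect(np.ascontiguousarray(P[:,:2].astype(np.float32)));print(b,cv2.boxPoints(b))
E
python3 d.py
```

```text
2.675 [0.52131883 0.12936599 0.43518431] [ 3.52592760e-02  3.72015993e-01  1.61759102e+00 -8.17523839e-04
  1.14893958e+00  2.25510558e-01] [-0.7455789   0.57674961  0.24479022]
deck 0.98 [421. 145. 298. 244.] 22565 [0.53834103 0.16938088 0.0409845 ]
22494 0.0007718188900181661 [ 0.20884934 -0.04061795 -0.06526882] 12.011286702570233 -11.005750063679933
((0.6073887944221497, 0.12780863046646118), (0.24079255759716034, 0.25386843085289), 79.41888427734375)
shingle 0.62 [421. 151. 116. 232.] 20749 [0.62241762 0.14394315 0.07484643]
((0.6165616512298584, 0.12271428108215332), (0.2307051569223404, 0.10031392425298691), 76.39863586425781) [[ 0.5406844   0.02239189]
 [ 0.6381851  -0.00119846]
 [ 0.6924389   0.22303668]
 [ 0.5949382   0.24662703]]
```

View pics/w_deck.png

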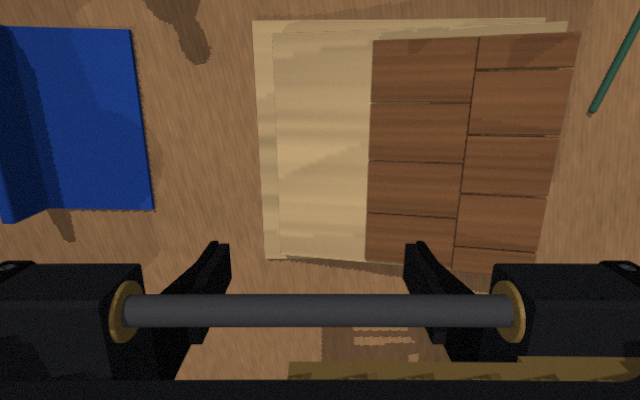

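```bash
cat > e.py <<'E'
from h import *
W=np.load("wd.npy");i=cv2.imread("pics/w_deck.png").astype(float)
o=get_obs();c=camera("wrist");T=ext(c,o);k,d=K(c)
psi=np.radians(-10.7);th=np.radians(12)
Rd=R.from_euler("ZY",[psi,-th]).as_matrix();O=np.array([.5786,.1332,.0502])
def ray(px,h):
    p=cv2.undistortPoints(np.array(px,float)[:,None],k,d)[:,0];D=np.c_[p[:,0],-p[:,1],-np.ones(len(p))]@T[:3,:3].T
    n=Rd[:,2];s=((O-T[:3,3])@n+h)/(D@n);return (T[:3,3]+s[:,None]*D-O)@Rd
px=[]
g=cv2.GaussianBlur(i,(0,0),1.2)
for v in range(50,250,5):
    q=np.gradient(g[v,:,0]);u=350+np.argmin(q[350:385]);px.append((u,v))
E=ray(px,.016);p=np.polyfit(E[:,1],E[:,0],1);r=E[:,0]-np.polyval(p,E[:,1])
m=abs(r)<.003;p=np.polyfit(E[m,1],E[m,0],1);print(m.sum(),"edge x at y=0",p[1],"slope deg",np.degrees(np.arctan(p[0])))
Q=((W.reshape(-1,3)-O)@Rd);Q=Q[np.isfinite(Q).all(1)]
b=Q[(abs(Q[:,2])<.003)&(abs(Q[:,1])<.135)&(Q[:,0]>-.13)&(Q[:,0]<.18)];s=Q[(abs(Q[:,2]-.016)<.003)&(abs(Q[:,1])<.135)&(Q[:,0]>-.13)&(Q[:,0]<.18)]
for n,a in(("board",b),("sh",s)): print(n,len(a),np.percentile(a,[.2,50,99.8],0))
E
python3 e.py
```

```text
40 edge x at y=0 -0.005573453591258287 slope deg -0.5274823634930123
board 23132 [[-9.96997397e-02 -1.19749359e-01 -2.30387396e-03]
 [-4.31722601e-02  2.82396470e-02 -6.67171880e-05]
 [ 1.56769956e-01  1.19940272e-01  2.10344408e-03]]
sh 21190 [[-6.53162605e-07 -1.08141949e-01  1.33748591e-02]
 [ 4.62489251e-02  1.96349363e-02  1.57410352e-02]
 [ 1.48639348e-01  1.09065519e-01  1.86512465e-02]]
```

Emit:
step_arm:
  rows:
    - [-0.005, -0.054, -0.009, 0, 0, 3.8]
    - [-0.005, -0.054, -0.009, 0, 0, 3.8]
    - [-0.005, -0.054, -0.009, 0, 0, 3.8]
    - [-0.005, -0.054, -0.009, 0, 0, 3.8]
    - [-0.005, -0.054, -0.009, 0, 0, 3.8]
    - [-0.005, -0.054, -0.009, 0, 0, 3.8]
    - [-0.005, -0.054, -0.009, 0, 0, 3.8]
    - [-0.005, -0.052, -0.012, 0, 0, 4.0]
    - [0, 0, 0, 0, 0, 0]

```text
time: 4.0
position: [0.4789, -0.2994, 0.359]
tool_rot: [0.574, 0.819, -0.0, 0.0]
ft_force: [-1.1, 1.2, 0.0]
grip_width: 0.0872
grip_force: 0.0
```

```bash
cat > f.py <<'E'
from h import *
o=get_obs();M=R.from_quat(o["tool_rot"]).as_matrix();print(o["time"],o["position"],"yang",np.degrees(np.arctan2(M[1,1],M[0,1])),"z",M[:,2],o["ft_force"])
c=camera("wrist");W=cloud(c,o);cv2.imwrite("pics/w_fl.png",c["pixels"])
Q=W.reshape(-1,3);tab=Q[(abs(Q[:,2])<.003)];print("table z",np.median(tab[:,2]) )
for r in cut_out("flashing","wrist"):
    P=W[r["region"]];P=P[np.isfinite(P).all(1)]
    print(r["confidence"],np.round(r["extent"]),len(P),np.median(P,0))
    if abs(np.median(P[:,:2],0)-[.5,-.3]).max()>.06: continue
    P=P[P[:,2]>-.01]
    for n,a in(("all",P),("lip",P[P[:,2]>.038])): 
        b=cv2.minAreaRect(np.ascontiguousarray(a[:,:2].astype(np.float32)));print(n,len(a),np.round(np.array([*b[0],*b[1],b[2]]),4))
    y=np.radians(19.75);S=P[:,:2]-[.5048,-.2975];S=np.c_[S@[np.cos(y),np.sin(y)],S@[-np.sin(y),np.cos(y)],P[:,2]]
    L=S[S[:,2]>.038];print("local",np.percentile(S,[.3,50,99.7],0).round(4),"lip",np.percentile(L,[1,50,99],0).round(4))
E
python3 f.py
```

```text
4.0 [ 0.47885124 -0.29941628  0.35897039] yang 19.942118087520413 z [-1.21758306e-04 -4.83079519e-04 -9.99999876e-01] [-1.12995197  1.17642682  0.02347669]
table z 9.604772331428535e-05
0.9 [123. 259. 102.  67.] 2097 [ 0.31311852 -0.44878808  0.0041666 ]
0.84 [347. 188. 109. 157.] 14419 [ 0.5024929  -0.28957305  0.00429914]
all 14419 [ 0.5084 -0.3013  0.0961  0.154  19.386 ]
lip 1747 [ 4.65200e-01 -3.08800e-01  1.01000e-02  1.39400e-01  1.89434e+01]
local [[-0.0456 -0.0684  0.0019]
 [-0.0003  0.0086  0.0043]
 [ 0.0489  0.0721  0.0435]] lip [[-0.046  -0.0652  0.039 ]
 [-0.0407  0.0095  0.042 ]
 [-0.0359  0.0716  0.0438]]
```

View pics/w_fl.png

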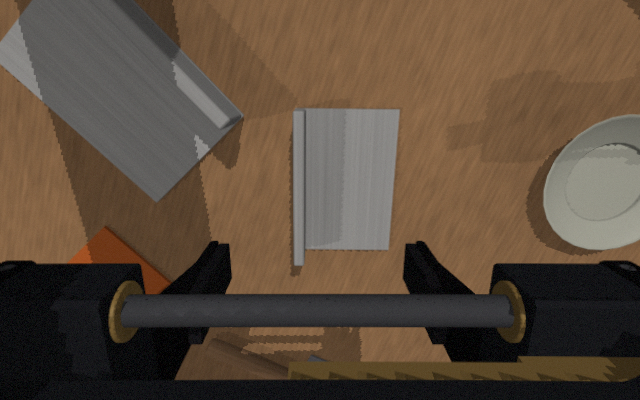

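Emit:
step_arm:
  rows:
    - [-0.014, -0.01, -0.03, 0, 0, -0.6]
    - [0, 0, -0.05, 0, 0, 0]
    - [0, 0, -0.05, 0, 0, 0]
    - [0, 0, -0.03, 0, 0, 0]
    - [0, 0, -0.009, 0, 0, 0]
    - [0, 0, 0, 0, 0, 0]
  jaw: 0.05

```text
time: 4.85
position: [0.4654, -0.3063, 0.1912]
tool_rot: [0.577, 0.817, 0.0, -0.0]
ft_force: [0.0, -0.3, -0.0]
grip_width: 0.0502
grip_force: 0.0
```

Emit:
step_arm:
  rows:
    - [0, 0, 0, 0, 0, 0]
    - [0, 0, 0, 0, 0, 0]
    - [0, 0, 0, 0, 0, 0]
    - [0, 0, 0, 0, 0, 0]
    - [0, 0, 0, 0, 0, 0]
    - [0, 0, 0, 0, 0, 0]
  jaw: 0
  squeeze: 55

```text
time: 5.6
position: [0.4648, -0.3076, 0.1909]
tool_rot: [0.578, 0.816, -0.0, 0.0]
ft_force: [-0.6, -0.0, 1.2]
grip_width: 0.0098
grip_force: 55.0
```

Emit:
step_arm:
  rows:
    - [0, 0, 0.02, 0, 0, 0]
    - [0, 0, 0.05, 0, 0, 0]
    - [0, 0.02, 0.05, 0, 0, 0]
    - [0, 0.045, 0.02, 0, 0, -4]
    - [0, 0.055, 0, 0, 0, -4]
    - [0, 0.055, 0, 0, 0, -4]
    - [0, 0.055, 0, 0, 0, -4]
    - [0, 0.055, 0, 0, 0, -4]
    - [0, 0.05, 0, 0, 0, -4]
    - [0, 0.04, 0, 0, 0, -4]
    - [0, 0.015, 0, 0, 0, -2]
    - [0, 0, 0, 0, 0, 0]

```text
time: 7.1
position: [0.4643, 0.0836, 0.3304]
tool_rot: [0.768, 0.64, -0.001, -0.0]
ft_force: [-0.7, 0.1, -1.6]
grip_width: 0.0095
grip_force: 55.0
```

```bash
cat > g.py <<'E'
from h import *
import sys
o=get_obs();M=R.from_quat(o["tool_rot"]).as_matrix();p=o["position"]
print(o["time"],p,"yang",np.degrees(np.arctan2(M[1,1],M[0,1])),o["ft_force"],o["grip_width"])
c=camera("wrist");W=cloud(c,o);cv2.imwrite(sys.argv[1],c["pixels"])
L=(W-p)@M  # tool frame
for r in cut_out("flashing","wrist"):
    P=L[r["region"]];P=P[np.isfinite(P).all(1)];md=np.median(P,0)
    print(round(r["confidence"],2),np.round(r["extent"]),md.round(4))
    if abs(md[2]-.187)>.02: continue
    P=P[abs(P[:,2]-.187)<.015]
    A=np.c_[P[:,:2],np.ones(len(P))];s=np.linalg.lstsq(A,P[:,2],rcond=None)[0]
    print("leg top plane (tilt x,y deg, z)",np.degrees(s[:2]),s[2],"x,y range",np.percentile(P,[.3,99.7],0).round(4))
    # front edge direction in tool frame
    xs=np.linspace(P[:,0].min()+.01,P[:,0].max()-.01,15);f=[(x,np.percentile(P[abs(P[:,0]-x)<.004,1],99)) for x in xs];f=np.array(f)
    q=np.polyfit(f[:,0],f[:,1],1);print("front edge y0",q[1],"deg",np.degrees(np.arctan(q[0])))
E
python3 g.py pics/w_grip.png
```

```text
7.1 [0.46425377 0.0835505  0.33035691] yang -10.369716817750433 [-0.7214883   0.13126816 -1.56413549] 0.009474311566803856
0.64 [409. 242. 211. 236.] [0.0355 0.041  0.1866]
leg top plane (tilt x,y deg, z) [0.11775714 0.19970191] 0.18656686477607803 x,y range [[-0.0617  0.0029  0.1849]
 [ 0.0685  0.0902  0.1907]]Traceback (most recent call last):
  File "g.py", line 15, in <module>
    xs=np.linspace(P[:,0].min()+.01,P[:,0].max()-.01,15);f=[(x,np.percentile(P[abs(P[:,0]-x)<.004,1],99)) for x in xs];f=np.array(f)
                                                               ~~~~~~~~~~~~~^^^^^^^^^^^^^^^^^^^^^^^^^^^^
    return _quantile_unchecked(
        a, q, axis, out, overwrite_input, method, keepdims, weights)
    return _ureduce(a,
                    func=_quantile_ureduce_func,
    ...<5 lines>...
                    overwrite_input=overwrite_input,
                    method=method)
    r = func(a, **kwargs)
    result = _quantile(arr,
                       quantiles=q,
    ...<2 lines>...
                       out=out,
                       weights=wgt)
    slices_having_nans = np.isnan(arr[-1, ...])
                                  ~~~^^^^^^^^^
IndexError: index -1 is out of bounds for axis 0 with size 0
```

View pics/w_grip.png

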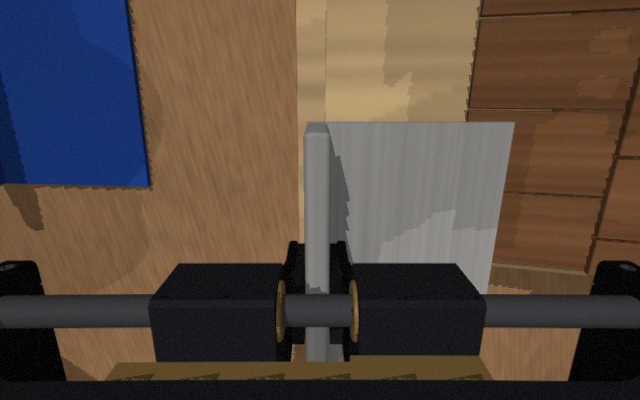

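```bash
sed -i 's/) for x in xs\]/) for x in xs if (abs(P[:,0]-x)<.004).sum()>20]/; s/"deg",np.degrees(np.arctan(q\[0\]))/"deg",np.degrees(np.arctan(q[0])),np.round(f[:,1],4)/' g.py
cat > t.py <<'E'
from h import *
import sys
psi=np.radians(-10.6);th=np.radians(12)
Rd=R.from_euler("ZY",[psi,-th]).as_matrix();O=np.array([.5786,.1332,.0502])
def go(X,gap,Y=0):
    o=get_obs();Rt=np.c_[Rd[:,1],Rd[:,0],-Rd[:,2]];Ro=R.from_quat(o["tool_rot"])
    p=O+Rd@[X-.0902,Y+.0015,.1906+gap]
    return p-o["position"],np.degrees((R.from_matrix(Rt)*Ro.inv()).as_rotvec())
def st():
    o=get_obs();d=(o["position"]-O)@Rd-[-.0902,.0015,.1906];print("front X,Y,gap mm",(d*1e3).round(2),"force deck",(o["ft_force"]@Rd).round(2),"moment deck",(o["moment"]@Rd).round(3),"t",o["time"],o["grip_width"])
if __name__=="__main__":
    print("deck x,z world",Rd[:,0].round(4),Rd[:,2].round(4));st()
    for a in((-.02,.02),(-.01,.005)): d,r=go(*a);print(a,(d*1e3).round(1),r.round(2))
E
python3 g.py pics/w_grip2.png; python3 t.py
```

```text
7.2 [0.46467327 0.08224271 0.33049112] yang -10.501831497260996 [ 0.49469116 -0.43594969 -2.25219041] 0.009525113693909695
0.82 [410. 240. 213. 242.] [0.0356 0.0413 0.1867]
leg top plane (tilt x,y deg, z) [0.07987346 0.21691401] 0.18657684616766318 x,y range [[-0.0614  0.0055  0.185 ]
 [ 0.0685  0.0901  0.1905]]
front edge y0 0.07554977770920188 deg 25.678746680535223 [0.0141 0.0901 0.0898 0.0894 0.0895 0.0896 0.0896 0.0896 0.0893 0.0894
 0.0892]
0.66 [ 75.  93. 149. 184.] [ 0.0761 -0.1999  0.3249]
0.21 [552. 133. 176. 266.] [0.073  0.1522 0.2538]
deck x,z world [ 0.9615 -0.1799  0.2079] [-0.2044  0.0382  0.9781]
front X,Y,gap mm [ 48.42 -73.04 104.96] force deck [-0.75  0.07 -1.87] moment deck [-0.077  0.114  0.036] t 7.3 0.009524831296042022
(-0.02, 0.02) [-35.   80.9 -97.3] [ -2.2  -11.82  -0.  ]
(-0.01, 0.005) [ -22.3   78.5 -109.9] [ -2.2  -11.82  -0.  ]
```

Emit:
step_arm:
  rows:
    - [-0.012, 0.027, 0, -0.55, -2.95, 0]
    - [-0.012, 0.027, 0, -0.55, -2.95, 0]
    - [-0.011, 0.027, 0, -0.55, -2.95, 0]
    - [0, 0, -0.035, -0.55, -2.97, 0]
    - [0, 0, -0.035, 0, 0, 0]
    - [0, 0, -0.027, 0, 0, 0]
    - [0, 0, 0, 0, 0, 0]
    - [0, 0, 0, 0, 0, 0]

```text
time: 8.3
position: [0.4304, 0.163, 0.2343]
tool_rot: [0.765, 0.635, 0.067, 0.081]
ft_force: [0.3, -0.2, -2.4]
grip_width: 0.0095
grip_force: 55.0
```

```bash
cat >> t.py <<'E'
    c=camera("scene");cv2.imwrite("pics/s%d.png"%(get_obs()["time"]*100),cv2.resize(c["pixels"][180:320,240:440],(800,560),interpolation=cv2.INTER_CUBIC))
E
python3 t.py; ls pics
```

```text
deck x,z world [ 0.9615 -0.1799  0.2079] [-0.2044  0.0382  0.9781]
front X,Y,gap mm [-19.38   0.58  20.9 ] force deck [-0.21 -0.11 -2.45] moment deck [-0.096  0.313  0.002] t 8.3 0.00946464801612612
(-0.02, 0.02) [-0.5 -0.5 -1. ] [-0.    0.08  0.01]
(-0.01, 0.005) [ 12.2  -2.9 -13.6] [-0.    0.08  0.01]
s835.png
scene1.png
top1.png
top1c.png
w_deck.png
w_fl.png
w_grip.png
w_grip2.png
```

Emit:
step_arm:
  rows:
    - [0.0066, -0.0014, -0.0072, 0, 0, 0]
    - [0.0066, -0.0014, -0.0072, 0, 0, 0]
    - [0, 0, 0, 0, 0, 0]
    - [0, 0, 0, 0, 0, 0]

```text
time: 8.85
position: [0.4429, 0.1607, 0.2193]
tool_rot: [0.765, 0.636, 0.067, 0.08]
ft_force: [0.0, 0.1, -1.5]
grip_width: 0.0094
grip_force: 55.0
```

```bash
python3 t.py; cp $(ls -t pics/s*.png|head -1) pics/pre.png
```

```text
deck x,z world [ 0.9615 -0.1799  0.2079] [-0.2044  0.0382  0.9781]
front X,Y,gap mm [-10.02   0.54   3.53] force deck [-0.3   0.13 -1.46] moment deck [-0.122  0.305  0.033] t 8.85 0.009411355043516234
(-0.02, 0.02) [-13.1   1.9  14. ] [ 0.01 -0.01 -0.04]
(-0.01, 0.005) [-0.4 -0.5  1.4] [ 0.01 -0.01 -0.04]
```

View pics/pre.png

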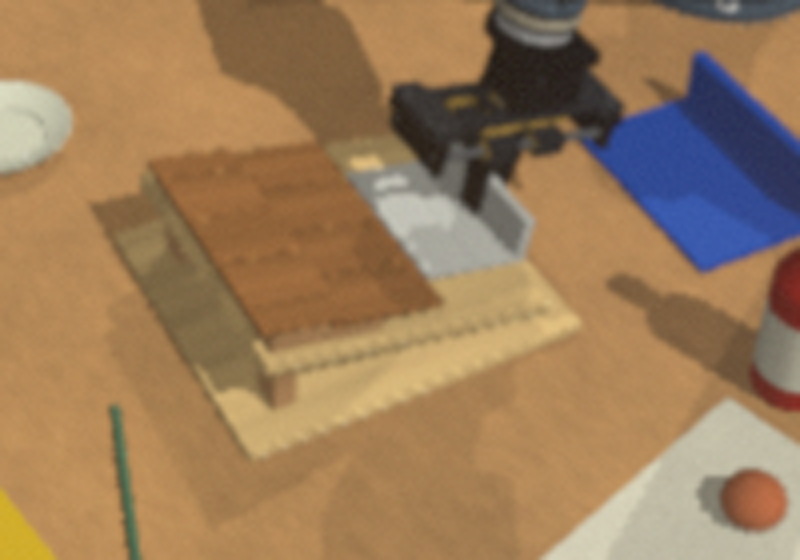

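The scene shows the flashing held level with the board, just in front of the shingle edge and parallel to it. Next I'll find the board by touch.

Emit:
step_arm:
  rows:
    - [0.0004, -0.0001, -0.002, 0, 0, 0]
    - [0.0001, 0, -0.0007, 0, 0, 0]
    - [0, 0, 0, 0, 0, 0]

```text
time: 9.28
position: [0.4435, 0.1606, 0.2166]
tool_rot: [0.765, 0.636, 0.067, 0.08]
ft_force: [-0.1, -0.2, -1.6]
grip_width: 0.0097
grip_force: 55.0
```

Emit:
step_arm:
  rows:
    - [0.0001, 0, -0.0007, 0, 0, 0]
    - [0, 0, 0, 0, 0, 0]

```text
time: 9.52
position: [0.4436, 0.1606, 0.2159]
tool_rot: [0.765, 0.636, 0.067, 0.081]
ft_force: [0.1, 0.3, -2.4]
grip_width: 0.0095
grip_force: 55.0
```

Emit:
step_arm:
  rows:
    - [0.0001, 0, -0.0007, 0, 0, 0]
    - [0, 0, 0, 0, 0, 0]

```text
time: 9.78
position: [0.4435, 0.1606, 0.2158]
tool_rot: [0.765, 0.636, 0.067, 0.081]
ft_force: [-1.3, 0.2, 5.8]
grip_width: 0.0096
grip_force: 55.0
```

```bash
python3 t.py
```

```text
deck x,z world [ 0.9615 -0.1799  0.2079] [-0.2044  0.0382  0.9781]
front X,Y,gap mm [-10.15   0.62   0.06] force deck [-0.07 -0.    5.94] moment deck [-0.226  0.322  0.092] t 9.775 0.009564903903000545
(-0.02, 0.02) [-13.7   1.9  17.5] [ 0.    0.06 -0.06]
(-0.01, 0.005) [-1.  -0.4  4.9] [ 0.    0.06 -0.06]
```

Emit:
step_arm:
  rows:
    - [-0.0004, 0.0001, 0.0018, 0, 0, 0]
    - [0.0048, -0.0009, 0.001, 0, 0, 0]
    - [0.0048, -0.0009, 0.001, 0, 0, 0]
    - [0.0048, -0.0009, 0.001, 0, 0, 0]
    - [0.0048, -0.0009, 0.0011, 0, 0, 0]
    - [0, 0, 0, 0, 0, 0]

```text
time: 10.58
position: [0.4631, 0.157, 0.2212]
tool_rot: [0.765, 0.635, 0.067, 0.081]
ft_force: [0.5, 1.0, -1.5]
grip_width: 0.0094
grip_force: 55.0
```

```bash
python3 t.py
```

```text
deck x,z world [ 0.9615 -0.1799  0.2079] [-0.2044  0.0382  0.9781]
front X,Y,gap mm [10.46  0.67  1.22] force deck [-0.04  1.03 -1.56] moment deck [-0.081  0.288  0.052] t 10.575 0.009447222618837443
(-0.02, 0.02) [-33.3   5.5  12. ] [-0.01  0.08 -0.03]
(-0.01, 0.005) [-20.6   3.2  -0.6] [-0.01  0.08 -0.03]
```

Free of contact and 10 mm in, so I'll go on.

Emit:
step_arm:
  rows:
    - [0.0048, -0.0009, 0.001, 0, 0, 0]
    - [0.0048, -0.0009, 0.001, 0, 0, 0]
    - [0.0048, -0.0009, 0.001, 0, 0, 0]
    - [0.0048, -0.0009, 0.0011, 0, 0, 0]
    - [0.0048, -0.0009, 0.001, 0, 0, 0]
    - [0.0048, -0.0009, 0.001, 0, 0, 0]
    - [0, 0, 0, 0, 0, 0]
    - [0, 0, 0, 0, 0, 0]

```text
time: 11.62
position: [0.4911, 0.1517, 0.2272]
tool_rot: [0.765, 0.636, 0.067, 0.08]
ft_force: [-0.3, 0.8, -2.2]
grip_width: 0.0093
grip_force: 55.0
```

```bash
python3 t.py
```

```text
deck x,z world [ 0.9615 -0.1799  0.2079] [-0.2044  0.0382  0.9781]
front X,Y,gap mm [39.54  0.58  1.1 ] force deck [-0.91  0.75 -2.05] moment deck [-0.086  0.353  0.019] t 11.625 0.009255441069744193
(-0.02, 0.02) [-61.2  10.9   6.1] [ 0.01 -0.01 -0.05]
(-0.01, 0.005) [-48.5   8.5  -6.5] [ 0.01 -0.01 -0.05]
```

Emit:
step_arm:
  rows:
    - [0.0002, 0, -0.001, 0, 0, 0]
    - [0.0002, 0, -0.001, 0, 0, 0]
    - [0, 0, 0, 0, 0, 0]

```text
time: 12.05
position: [0.4912, 0.1518, 0.2262]
tool_rot: [0.765, 0.636, 0.067, 0.081]
ft_force: [-3.1, -0.1, 7.8]
grip_width: 0.0097
grip_force: 55.0
```

```bash
python3 t.py
```

```text
deck x,z world [ 0.9615 -0.1799  0.2079] [-0.2044  0.0382  0.9781]
front X,Y,gap mm [39.44  0.67  0.1 ] force deck [-1.38 -0.7   8.23] moment deck [-0.228  0.421  0.015] t 12.05 0.009703277626037713
(-0.02, 0.02) [-61.3  10.8   7.1] [ 0.01  0.03 -0.06]
(-0.01, 0.005) [-48.7   8.4  -5.5] [ 0.01  0.03 -0.06]
```

Emit:
step_arm:
  rows:
    - [0.0002, 0, -0.001, 0, 0, 0]
    - [0, 0, 0, 0, 0, 0]
    - [0, 0, 0, 0, 0, 0]
    - [0, 0, 0, 0, 0, 0]
  squeeze: 60

```text
time: 12.6
position: [0.4911, 0.1518, 0.2261]
tool_rot: [0.765, 0.636, 0.067, 0.081]
ft_force: [-6.3, 0.3, 16.2]
grip_width: 0.0094
grip_force: 60.0
```

```bash
python3 t.py; cp $(ls -t pics/s*.png|head -1) pics/post.png; python3 - <<'E'
from t import *
for n in("scene","wrist","top"):
    o=get_obs();W=cloud(camera(n),o)
    Q=(W.reshape(-1,3)-O)@Rd
    s=Q[(abs(Q[:,2]-.02)<.012)&(abs(Q[:,1])<.1)&(Q[:,0]>.006)&(Q[:,0]<.095)]
    A=np.c_[s[:,:2],np.ones(len(s))];f=np.linalg.lstsq(A,s[:,2],rcond=None)[0];print(n,len(s),"shingle slope x,y",f[:2].round(4),"z at edge",f[2].round(4))
    l=Q[(Q[:,2]<.012)&(Q[:,2]>-.01)&(Q[:,1]<.06)&(Q[:,1]>.02)&(Q[:,0]>-.035)&(Q[:,0]<-.005)]
    A=np.c_[l[:,:2],np.ones(len(l))];f=np.linalg.lstsq(A,l[:,2],rcond=None)[0];print("  leg top z",np.median(l[:,2]).round(4),f.round(4))
    k=Q[(Q[:,2]>.038)&(Q[:,2]<.046)&(abs(Q[:,1])<.1)&(abs(Q[:,0]+.05)<.015)&(abs(Q[:,1])>.03)]
    if len(k)>20:print("  lip",np.percentile(k,[2,50,98],0).round(4).tolist())
E
```

```text
deck x,z world [ 0.9615 -0.1799  0.2079] [-0.2044  0.0382  0.9781]
front X,Y,gap mm [39.3   0.69  0.05] force deck [-2.76 -0.85 17.15] moment deck [-0.304  0.579 -0.024] t 12.6 0.009365743034979746
(-0.02, 0.02) [-61.2  10.8   7.2] [ 0.02  0.06 -0.07]
(-0.01, 0.005) [-48.5   8.4  -5.4] [ 0.02  0.06 -0.07]
scene 945 shingle slope x,y [0.0437 0.017 ] z at edge 0.0127
  leg top z 0.003 [ 0.015  -0.0419  0.0051]
  lip [[-0.0548, 0.0018, 0.0384], [-0.0485, 0.0534, 0.0408], [-0.0443, 0.0724, 0.0436]]
wrist 49634 shingle slope x,y [ 0.0112 -0.0002] z at edge 0.0152
  leg top z 0.0038 [0.0001 0.0007 0.0038]
  lip [[-0.0552, 0.0309, 0.0396], [-0.0505, 0.0516, 0.0416], [-0.0456, 0.0698, 0.0429]]
top 1071 shingle slope x,y [0.0386 0.0025] z at edge 0.0147
  leg top z 0.006 [-0.4555  1.8493 -0.0994]
  lip [[-0.0554, -0.0694, 0.0383], [-0.0508, -0.0522, 0.0414], [-0.0461, -0.0323, 0.0446]]
```

View pics/post.png

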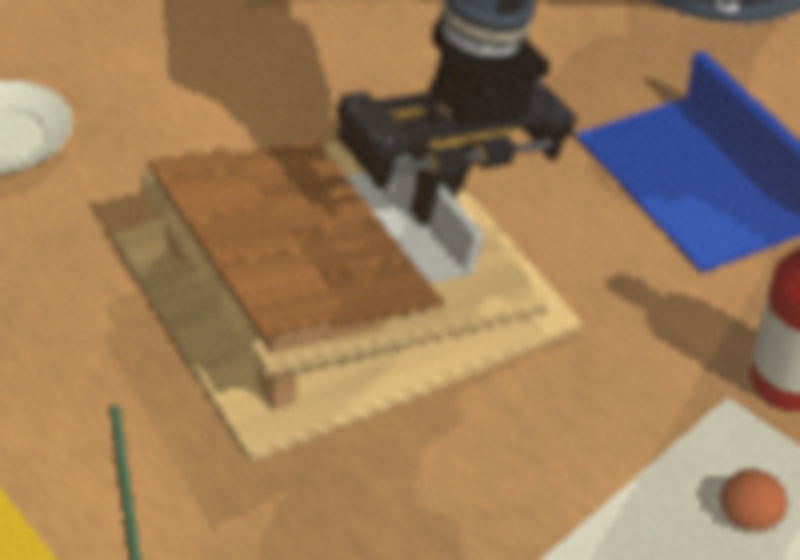

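Emit:
step_arm:
  rows:
    - [0.0002, 0, -0.0007, 0, 0, 0]
    - [0, 0, 0, 0, 0, 0]
    - [0, 0, 0, 0, 0, 0]
    - [0, 0, 0, 0, 0, 0]

```text
time: 13.3
position: [0.4911, 0.1518, 0.2261]
tool_rot: [0.765, 0.636, 0.067, 0.081]
ft_force: [-8.3, -1.1, 21.9]
grip_width: 0.0094
grip_force: 60.0
```

```bash
python3 t.py; python3 - <<'E'
from t import *
o=get_obs();W=cloud(camera("wrist"),o);Q=(W.reshape(-1,3)-O)@Rd
l=Q[(Q[:,2]<.012)&(Q[:,2]>-.01)&(Q[:,1]<.06)&(Q[:,1]>.02)&(Q[:,0]>-.035)&(Q[:,0]<-.005)]
A=np.c_[l[:,:2],np.ones(len(l))];print(np.linalg.lstsq(A,l[:,2],rcond=None)[0].round(4))
s=Q[(abs(Q[:,2]-.02)<.012)&(abs(Q[:,1])<.1)&(Q[:,0]>.006)&(Q[:,0]<.095)];A=np.c_[s[:,:2],np.ones(len(s))];print(np.linalg.lstsq(A,s[:,2],rcond=None)[0].round(4))
E
```

```text
deck x,z world [ 0.9615 -0.1799  0.2079] [-0.2044  0.0382  0.9781]
front X,Y,gap mm [39.27  0.7   0.04] force deck [-3.23 -2.62 23.08] moment deck [-0.48   0.698  0.028] t 13.3 0.009379385462672644
(-0.02, 0.02) [-61.2  10.7   7.2] [ 0.03  0.08 -0.07]
(-0.01, 0.005) [-48.5   8.4  -5.4] [ 0.03  0.08 -0.07]
[ 0.0012 -0.0006  0.0039]
[ 0.0113 -0.0003  0.0152]
```

The flashing is flat on the board and pressed with 23 N, and the shingle is down. Handing in.

```bash
python3 -c "from rig import hand_in;print(hand_in())"
```

```text
the job is handed in; nothing more can be done
None
```

The job is handed in at about 13 s: the flashing is tucked about 39 mm under the shingle, square and within 1 mm of midway, with the shingle still down, and the arm is still gripping it and pressing it flat on the board with about 23 N.

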